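# Rack a painted board in the spring-catch holder

## Task

Put the painted board upright into the slot of the wooden holder, notched foot down. First lean it, foot down, on the sloping rest and let go of it, then take it again by its shaped top end. Push it fully home past the spring catch, then tug it upward with about 10 N to check that the catch holds it, and let go, leaving it home in the slot and the jar, cup and brush where they are.

Things in the scene. Friction and masses are not known exactly. Their poses are not given: they have to be found in the camera images.
- board_center (a point): centre of the loose pale-blue board, 150 x 60 x 12 mm, about 70 g, first lying flat (this point 6 mm above the bench). x axis along its length from the square foot (-x) to the top end, whose corners are cut off by 12 mm (+x); y across the 60 mm width; z out of the face that starts upward. Both long edges have a notch 9 mm deep, from 16 to 38 mm from the foot
- board_foot (a point): middle of the board's square foot end, 75 mm from its centre (same axes)
- board_top (a point): middle of the board's top end, 75 mm from its centre (same axes)
- rest: fixed pine rest: a 46 mm wide plate sloping at 45 degrees, rising towards its level +x axis; origin on the bench under its 125 x 80 mm base. The plate runs 95 mm up the slope from the ledge (point rest_corner) to its free upper edge, 17 mm ahead (+x) of the origin, 102 mm high; nothing stands beyond or above it. A board with its foot on the ledge overhangs that edge by 55 mm
- rest_corner (a point): middle of the inner corner between the sloping plate and its ledge: 50 mm behind (-x) the rest's origin, 35 mm above the bench. The ledge stands 16 mm out from the plate, square to it. Axes as the rest
- holder: fixed pine block 60 (x) x 110 (y) x 75 (z) mm with an upright slot in its top, 14 mm wide (x) and 63 mm long (y), 60 mm deep, no chamfer; origin on the bench under its middle. The board fits either way round
- slot_mouth (a point): centre of the slot's opening, 75 mm above the bench; axes as the holder
- slot_floor (a point): centre of the slot's floor, 15 mm above the bench; axes as the holder
- catch: orange sprung one-way catch (origin and axes of the holder). Its nose, ramped on top, sticks 6 mm into the slot from the +y end wall, 36 to 20 mm above the slot floor; 5 to 15 N of push down takes the foot past it, and it springs into the notch once the board is on the floor. Then it stops the board after about 4 mm of upward play; it never yields to pulling: stay below 40 N
- paint_jar_mid (a point): middle of a closed white paint jar, 64 mm across, 85 mm high (bystander)
- cup_mid (a point): middle of a white paper cup, 68 mm across, 75 mm high (bystander)
- brush_mid (a point): middle of a paint brush about 190 mm long lying on the bench (bystander)
Things that resemble listed ones, but are neither listed nor needed, are in the scene too. What is meant by the part that bears board_center is not red, and is the smaller of those in its own colour. Leave any black or red look-alike of the holder alone.

How it is judged:
On the way, in this order (a step that is already met when the one before it is completed fails the run):
1. the board leans on the sloping rest, top end up, let go and still (distance between board_center and rest below 0.125 m and horizontal distance between board_foot and rest_corner below 0.03 m and angle between board_center's own x axis and vertical between 0.52 and 1.05 rad and height (world z) of board_top above 0.115 m and contact force between the fingers and board below 0.2 N and linear speed of board below 0.02 m/s), for 0.2 s.
2. the board stands fully home in the holder's slot (z of board_foot in the frame of slot_floor below 0.004 m and horizontal distance between board_foot and slot_floor below 0.006 m and angle between board_foot's own x axis and vertical below 0.09 rad and height (world z) of board_top above 0.14 m), for 0.1 s.
3. the board, still in the slot, is tugged up against the catch with at least 4 N (contact force between board and catch above 4 N and z of board_foot in the frame of slot_floor between 0.002 and 0.0075 m and horizontal distance between board_foot and slot_floor below 0.006 m and angle between board_foot's own x axis and vertical below 0.09 rad and height (world z) of board_top above 0.14 m), for 0.1 s.
At the end, for the whole second after the job is handed in: the board stands upright in the slot, foot within 6 mm of the slot's floor (held by the catch) and of its centre, leaning less than 5 degrees, released and still (z of board_foot in the frame of slot_floor below 0.006 m and horizontal distance between board_foot and slot_floor below 0.006 m and angle between board_foot's own x axis and vertical below 0.09 rad and height (world z) of board_top above 0.14 m and linear speed of board below 0.02 m/s and contact force between the fingers and board below 0.2 N); the robot touches nothing.
It fails at once if the board is pulled or jammed against the catch with more than 45 N (contact force between board and catch above 45 N).
It fails at once if the paint jar is moved more than 30 mm (distance of paint_jar_mid from where it was at the start of the episode above 0.03 m).
It fails at once if the cup is moved more than 30 mm (distance of cup_mid from where it was at the start of the episode above 0.03 m).
It fails at once if the brush is moved more than 30 mm (distance of brush_mid from where it was at the start of the episode above 0.03 m).
It also fails if it takes over 72 s, if anything falls off the work surface, if the arm or the gripper's body presses on something with over 40 N, if the wrist force passes 120 N, or if a joint passes its speed limit or range.

## Robot

A 6-joint arm with a two-finger parallel gripper is mounted at the origin on the work surface. World frame = base frame: x ahead of the robot, y to its left, z up, the work surface at z = 0. Lengths are in m, angles in rad, forces in N, time in s.
With the tool pointing down it reaches from about 0.4 to 0.825 m from the base axis. Payload 7 kg.
Tool frame: the origin (TCP) lies midway between the tips of the shut fingers; the grasp point (between the pads) lies arm.hold_point_z behind it (arm.hold_point_z is the distance from the TCP to the grasp point, in m); z points along the fingers, y is the line along which they close (so a half turn about z gives the same grasp; the last joint's range is limited). The gripper opens to 88 mm and grips with 3 to 60 N. Pads are 19 mm wide; open, the fingers measure 130 mm over their backs; the gripper's body (78 mm by 193 mm) begins 47 mm behind the grasp point.
Start: joints at [1.622, 0.359, 0.012, 0, -1.224, -0.288], TCP at [0.158, 0.656, 0.198] pointing down, gripper open.
Joint ranges: [-3.07, 3.07], [-1.43, 2.12], [-1.02, 1.25], [-3.03, 1.67], [-3.05, -0], [-3.03, 3.03]. Speed limits (rad/s): [2.39, 2.39, 3.01, 3.14, 3.14, 3.14].

## Interface

Orientations are given as [roll, pitch, yaw] about the fixed x, y, z axes, in that order (R = Rz(yaw) Ry(pitch) Rx(roll)).
In Python, from station import arm gives the robot as it stands.
- The arm moves only by the shell command python3 -m crank 'ROWS' [OPENING] [FORCE]. ROWS is JSON, a list that holds one entry, the list of rows, each a list of 4 numbers: the shift along the tool's x, y, z in units of 25 mm (1.0 is 25 mm), then the turn about the tool's z in units of 5 degrees (1.0 is 5 degrees). A call has 1 to 12 rows; each row is the pose to reach, as a shift and turn from the pose commanded when the call began, along the tool's axes at that moment; what a row does not reach only later rows make up. A row lasts 1/8 s, in which the tool goes at most 62.5 mm and 10.7 degrees, less where a joint would pass 70% of its speed; a pose out of reach is approached as far as the arm can. A call with a gripper value outside its range is refused whole. OPENING is the closure, from 0 (fully open) to 1 (shut), set as the call begins (- or left out, the last holds). The fingers move at their own pace and stop on an object; FORCE is the grip in N (left out, the last holds). Time passes only in rows, so rows that repeat a pose let the fingers close. It gives the time, the measured TCP pose, the force, the opening and the grip force at its end, in the units of the state.
- arm.get_state(): the state, without advancing time (a new reading comes with each control period).
- arm.grab_frame(name): name is "scene" or "side" or "wrist"; returns (picture, depth): 400x640x3 uint8, red, green, blue; 400x640 float32, m along the optical axis (not along the pixel's ray), 0 where there is no reading.
- arm.get_calibration(name): a dict with "mtx" (3x3 intrinsics, pixels), "R" (3x3) and "t" (3): a world point X has camera coordinates R X + t; the wrist camera has in their place "mount" (4x4, takes a point from camera to tool coordinates, whose origin is the TCP and whose axes are the flange's). Camera axes: x right, y down, z forward; pixel columns grow to the right and rows downward; lengths in m; the calibration is good to about 2 mm. A picture is of the moment at which its call begins: read the wrist's pose just before it. get_calibration takes no time and is no camera call.
- arm.job_done(): hands the job in; it is judged then, once.
Trained networks look in the newest picture that a camera, given by its name, has taken for a name from the list of things; names that differ only in an ending like _2 or _b are one class to them, and where a whole thing is asked for, a point or a joint stands for the part that bears it (a point fixed in the world has none). Each returns a list of dicts, best first, with "score" (0 to 1); they miss things now and then, are a little off and sometimes report something else, mostly with a low value. They report only what shows in the picture. A call takes as long as a camera call. They do not tell look-alikes from the thing itself.
- arm.recognise(thing, camera): "extent" ([left, top, width, height] in pixels, round what is visible of it).
- arm.trace(thing, camera): "mask" (400x640 bool, what is visible of it) and "extent" ([left, top, width, height] in pixels, round what is visible of it).
The state is a dict: "t": time; "q": joint angles; "qd": joint speeds; "joint_efforts": joint torques, N m; "eef_pos": TCP position; "ee_rot": TCP orientation; "force": force on the tool from outside, world axes, zero at the start; "moment": the same for the moment, N m; "width": finger opening in m; "gripper_force": force on a finger pad.
Only numpy, scipy, OpenCV 4.12 (cv2) and the standard library are available. Lean on these libraries where they do the work, as an engineer would, in place of code of your own. Each camera call takes 0.05 s, during which the arm holds its last target. There are 200 camera calls.

## Working session

There is one attempt and no reset: what is moved stays moved. The work goes in short steps, Python scripts to look and compute and a shell command to move; the robot and the scene stay as the last step left them, time stands still between calls to the robot, and variables do not carry over. Pictures are saved under pics/ and viewed, at most 10 in all, crops included, and the job is handed in when it is done.

```bash
ls; mkdir -p pics; python3 - <<'E'
from station import arm
import cv2,numpy as np
s=arm.get_state();print({k:np.round(v,3).tolist() for k,v in s.items()}, arm.hold_point_z)
for n in("scene","side"):
    p,d=arm.grab_frame(n);cv2.imwrite(f"pics/{n}0.png",p[:,:,::-1])
    c=arm.get_calibration(n);print(n,np.round(c["mtx"],1).tolist(),np.round(-c["R"].T@c["t"],3))
    for th in("board_center","rest","holder","catch","paint_jar_mid","cup_mid","brush_mid"):
        for r in arm.trace(th,n)[:4]:
            m=r["mask"]&(d>0);v,u=np.nonzero(m);z=d[m]
            if len(z)==0: continue
            X=(np.stack([u*z,v*z,z],1)@np.linalg.inv(c["mtx"]).T-c["t"])@c["R"]
            print(th,round(r["score"],2),r["extent"],np.round(np.median(X,0),3),np.round(np.percentile(X,2,0),3),np.round(np.percentile(X,98,0),3),p[m].mean(0).astype(int))
E
```

```text
pics
{'t': 0.0, 'q': [1.622, 0.359, 0.011, -0.0, -1.224, -0.288], 'qd': [0.001, 0.001, -0.001, 0.0, 0.0, 0.002], 'joint_efforts': [0.001, -58.272, 29.306, 6.997, 0.007, -0.0], 'eef_pos': [0.158, 0.656, 0.197], 'ee_rot': [3.14, -0.0, -0.237], 'force': [-1.123, 0.745, -1.143], 'moment': [-0.051, 0.002, 0.007], 'gripper_force': 0.0, 'width': 0.088} 0.0188
scene [[411.4, 0.0, 318.6], [0.0, 411.4, 191.7], [0.0, 0.0, 1.0]] [ 1.096 -0.12   0.943]
board_center 0.96 [281.4, 190.0, 54.1, 42.6] [0.446 0.02  0.012] [ 0.395 -0.049  0.002] [0.495 0.089 0.016] [106 132 127]
board_center 0.81 [161.3, 150.0, 32.4, 42.3] [ 0.186 -0.322  0.012] [ 0.107 -0.364  0.   ] [ 0.25  -0.281  0.017] [122  23  18]
holder 0.8 [444.9, 157.8, 54.0, 55.3] [0.523 0.454 0.062] [0.459 0.423 0.001] [0.573 0.508 0.078] [29 25 20]
holder 0.79 [357.7, 159.4, 39.5, 53.3] [0.44  0.22  0.067] [0.373 0.184 0.003] [0.495 0.26  0.079] [100  33  26]
holder 0.72 [408.1, 193.8, 43.5, 53.9] [0.591 0.298 0.068] [0.529 0.265 0.004] [0.648 0.341 0.078] [106  89  64]
catch 0.62 [380.9, 191.2, 11.9, 15.8] [0.494 0.224 0.051] [0.482 0.218 
[... 1057 characters left out ...]
older 0.82 [272.9, 163.9, 39.6, 41.3] [0.413 0.209 0.052] [0.368 0.188 0.001] [0.476 0.265 0.078] [128  68  58]
holder 0.79 [296.1, 142.5, 34.0, 34.2] [0.573 0.289 0.056] [0.522 0.268 0.001] [0.635 0.344 0.077] [139 124  98]
catch 0.69 [380.3, 169.6, 23.9, 30.2] [0.644 0.008 0.05 ] [ 0.626 -0.016  0.002] [0.692 0.049 0.075] [125 119 112]
paint_jar_mid 0.6 [422.3, 176.5, 20.1, 36.7] [ 0.677 -0.112  0.056] [ 0.663 -0.131  0.008] [ 0.716 -0.077  0.086] [126 134 121]
cup_mid 0.84 [383.8, 169.7, 20.6, 30.3] [0.645 0.007 0.051] [ 0.626 -0.016  0.002] [0.689 0.046 0.075] [127 120 113]
brush_mid 0.77 [351.9, 163.3, 46.1, 26.8] [0.689 0.128 0.017] [0.597 0.109 0.006] [0.776 0.142 0.022] [142 131 116]
```

View pics/scene0.png

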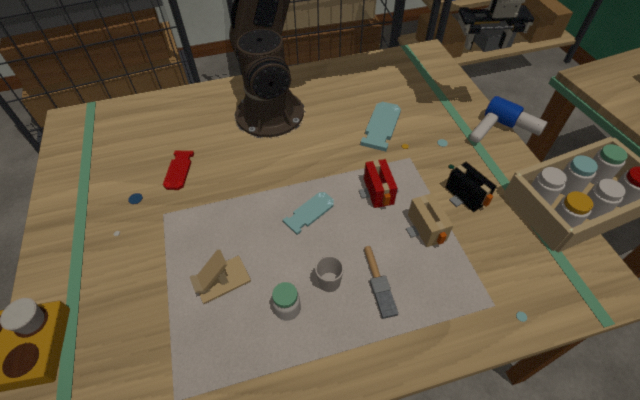

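View pics/side0.png

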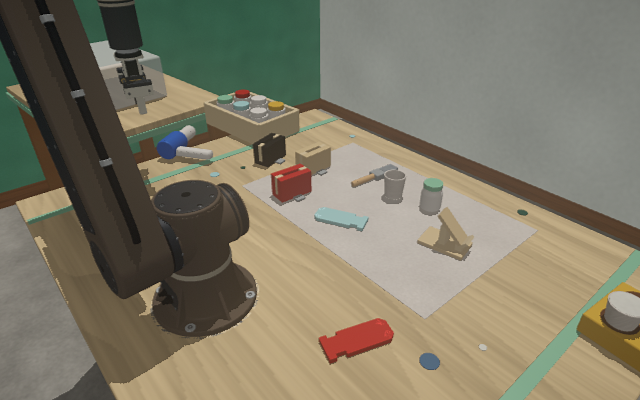

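The scene view shows the target board at (308,212), and a larger blue one at (381,126). The pine holder is at (430,220), the rest at (218,277), the cup at (329,275) and the jar at (285,300). The side view shows the same layout.

```bash
cat > h.py <<'E'
from station import arm
import numpy as np,cv2
from scipy.spatial.transform import Rotation as Ro
def cloud(n):
    s=arm.get_state();p,d=arm.grab_frame(n);c=arm.get_calibration(n)
    v,u=np.mgrid[:400,:640];X=np.stack([u*d,v*d,d],-1)@np.linalg.inv(c["mtx"]).T
    if n=="wrist":
        M=np.array(c["mount"]);X=X@M[:3,:3].T+M[:3,3]
        X=X@Ro.from_euler("xyz",s["ee_rot"]).as_matrix().T+s["eef_pos"]
    else: X=(X-c["t"])@c["R"]
    X[d<=0]=np.nan
    return p,X
def rect(P):
    (c,wh,a)=cv2.minAreaRect(P[:,:2].astype(np.float32)); return np.round(c,4),np.round(wh,4),round(a,2)
def box(X,lo,hi): 
    return np.all((X>lo)&(X<hi),-1)
def rigid(n):pass
E
python3 - <<'E'
from h import *
tiles=[]
for n in("scene","side"):
    p,X=cloud(n)
    b=X[box(X,[.36,-.08,.006],[.53,.12,.03])];print(n,"board",rect(b),b[:,2].mean())
    h=X[box(X,[.5,.24,.068],[.68,.37,.085])];print("holder top",rect(h),np.median(h,0))
    r=X[box(X,[.5,-.4,.025],[.75,-.16,.13])];print("rest",rect(r),r.min(0),r.max(0),len(r))
    r=X[box(X,[.5,-.4,.006],[.75,-.16,.02])];print("restbase",rect(r),len(r))
    for (x,y) in ((.445,.02),(.59,.3),(.62,-.24)):
        c=arm.get_calibration(n);q=c["mtx"]@(c["R"]@[x,y,.04]+c["t"]);u,v=(q[:2]/q[2]).astype(int)
        tiles.append(cv2.resize(p[max(v-32,0):v+32,max(u-32,0):u+32,::-1],(260,260),interpolation=cv2.INTER_CUBIC))
cv2.imwrite("pics/t.png",np.vstack([np.hstack(tiles[:3]),np.hstack(tiles[3:])]))
E
```

```text
scene board (array([0.4494, 0.0039]), array([0.174 , 0.1381]), 82.37) 0.01211005838087858
holder top (array([0.5803, 0.3113]), array([0.1135, 0.063 ]), 2.94) [0.58401909 0.31087986 0.07471653]
rest (array([ 0.5838, -0.2635]), array([0.0493, 0.0908]), 13.11) [ 0.55262152 -0.31292593  0.02551294] [ 0.61534322 -0.21538307  0.10591527] 848
restbase (array([ 0.6363, -0.2806]), array([0.2273, 0.2257]), 6.27) 978
side board (array([0.4424, 0.0249]), array([0.0688, 0.1503]), 27.1) 0.011342204760627028
holder top (array([0.5795, 0.3154]), array([0.1145, 0.0669]), 2.4) [0.57460051 0.31103365 0.07388478]
rest (array([ 0.5821, -0.2605]), array([0.0524, 0.0912]), 10.64) [ 0.54880571 -0.30918131  0.025014  ] [ 0.61370008 -0.21081348  0.10319209] 729
restbase (array([ 0.5755, -0.2404]), array([0.0829, 0.1255]), 12.48) 676
```

View pics/t.png

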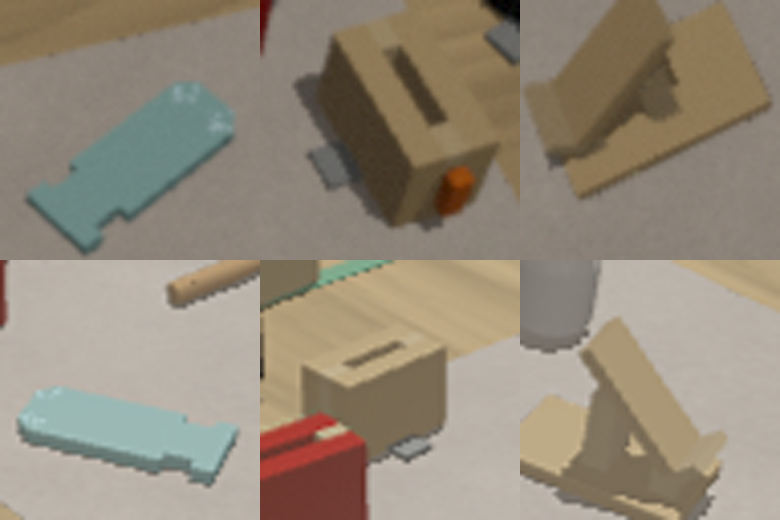

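The crops show the board's notched foot on its scene-left (−y) end and its cut corners pointing +y/−x. The rest's ledge is on its −y side, with the plate rising toward +y. The holder's slot runs along world x, with the orange catch at +x. I'll look with the wrist camera on the way, starting with the holder.

```bash
cat >> h.py <<'E'
def go(x,y,z,yaw):
    s=arm.get_state();R=Ro.from_euler("xyz",s["ee_rot"]).as_matrix()
    d=R.T@(np.array([x,y,z])-s["eef_pos"])/.025
    dy=(yaw-np.degrees(np.arctan2(R[1,0],R[0,0]))+180)%360-180
    print("row",np.round(d,2),round(-dy/5,2))
def st():
    s=arm.get_state();print({k:np.round(s[k],4).tolist() for k in("t","eef_pos","ee_rot","force","width","gripper_force")})
E
python3 - <<'E'
from h import *
print(np.round(arm.get_calibration("wrist")["mount"],3),np.round(arm.get_calibration("wrist")["mtx"]))
go(.50,.311,.30,2.4)
E
```

```text
[[-0.001 -0.965 -0.263  0.07 ]
 [ 1.    -0.001 -0.001 -0.   ]
 [ 0.001 -0.263  0.965 -0.188]
 [ 0.     0.     0.     1.   ]] [[356.   0. 325.]
 [  0. 356. 195.]
 [  0.   0.   1.]]
row [16.52 10.21 -4.08] -3.19
```

```bash
python3 -m crank '[[[2,1,-3.3,0],[4,2,-3.3,-0.5],[6,3,-3.3,-1],[8,4,-3.3,-1.5],[10,5,-3.3,-2],[12,6,-3.3,-2.5],[14,7,-3.3,-3],[16,8,-3.3,-3.2],[18,9,-3.3,-3.2],[19.6,9.5,-3.3,-3.2],[19.6,9.5,-3.3,-3.2],[19.6,9.5,-3.3,-3.2]]]' 0 20; python3 - <<'E'
from h import *
p,X=cloud("wrist");st()
cv2.imwrite("pics/w1.png",p[:,:,::-1]);np.save("w1.npy",X)
h=X[box(X,[.5,.24,.068],[.68,.38,.085])];print("holder top",rect(h),np.median(h,0))
print("orange/floor")
m=box(X,[.5,.24,.0],[.68,.38,.062]);print(rect(X[m]))
g=X[box(X,[.54,.28,.0],[.62,.34,.06])];print("slot interior",rect(g),len(g))
E
```

```text
t: 2.4
eef_pos: [0.5789, 0.3102, 0.2802]
ee_rot: [3.141, 0.0, 0.042]
force: [-0.2, 0.0, 0.2]
width: 0.0879
gripper_force: 0.0
{'t': 2.45, 'eef_pos': [0.5786, 0.3106, 0.2804], 'ee_rot': [-3.1415, 0.0001, 0.0427], 'force': [0.0426, 0.5116, -0.1684], 'width': 0.0876, 'gripper_force': 0.0}
holder top (array([0.5813, 0.3148]), array([0.1105, 0.06  ]), 2.87) [0.58515617 0.31542482 0.07588595]
orange/floor
(array([0.59, 0.31]), array([0.18, 0.14]), 0.0)
slot interior (array([0.5841, 0.3006]), array([0.068 , 0.0428]), 2.76) 655
```

View pics/w1.png

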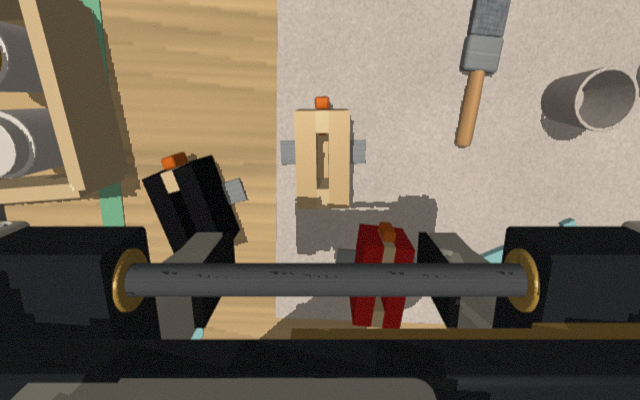

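The wrist view shows the pine holder at (323,157), with the slot at about x 317–329, y 135–187 and the catch tab at (322,103). The top rectangle fit is good. Next, a look at the rest.

```bash
python3 -m crank '[[[0,2,0,0],[0,4,0,0],[0,6,0,0],[0,8,0,0],[0,10,0,0],[0,12,0,0],[0,14,0,0],[0,16,0,-0.6],[0,18,0,-1.2],[0,20,0,-2],[0,21,0,-2],[0,21,0,-2]]]'; python3 - <<'E'
from h import *
p,X=cloud("wrist");st()
cv2.imwrite("pics/w2.png",p[:,:,::-1]);np.save("w2.npy",X)
r=X[box(X,[.5,-.4,.05],[.7,-.16,.13])];print("rest",rect(r),r.min(0),r.max(0),len(r))
r=X[box(X,[.5,-.4,.004],[.7,-.16,.02])];print("base",rect(r),len(r),np.median(r[:,2]))
E
```

```text
t: 3.95
eef_pos: [0.6011, -0.2147, 0.2805]
ee_rot: [3.142, -0.0, 0.216]
force: [-0.4, 0.8, -0.9]
width: 0.0874
gripper_force: 0.0
{'t': 4.0, 'eef_pos': [0.6012, -0.2137, 0.2805], 'ee_rot': [-3.1414, -0.0002, 0.2168], 'force': [0.5875, 1.1417, 0.0573], 'width': 0.0877, 'gripper_force': 0.0}
rest (array([ 0.5811, -0.246 ]), array([0.0468, 0.0604]), 13.14) [ 0.55177575 -0.2795405   0.05000949] [ 0.60977566 -0.2121011   0.10490428] 2119
base (array([ 0.6   , -0.2668]), array([0.2114, 0.1985]), 89.8) 3248 0.012811940301431707
```

View pics/w2.png

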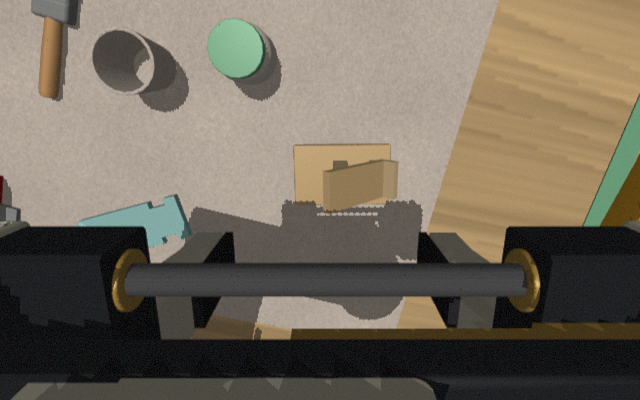

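The rest shows at (345,180), partly near the picture's occluded edge. The cup is at (124,62) and the jar at (237,48). I'll fit the plate from the cloud, and shift back a little for a full view.

```bash
python3 -m crank '[[[-1.5,0,0,0],[-3,0,0,0],[-3,0,0,0],[-3,0,0,0]]]'; cat >>h.py <<'E'
def fitrest(X):
    a=np.radians(102.9)
    r=X[box(X,[.5,-.35,.045],[.66,-.16,.108])]
    # keep main plane: ransac-lite by iterating on median residual
    P=r
    for _ in range(12):
        c=np.median(P,0) if _==0 else P.mean(0);w,V=np.linalg.eigh(np.cov((P-c).T));n=V[:,0]*np.sign(V[2,0])
        e=(r-P.mean(0))@n;P=r[abs(e)<max(.002,.01*.7**_)]
    yaw=np.degrees(np.arctan2(-n[1],-n[0]));ax=np.array([np.cos(np.radians(yaw)),np.sin(np.radians(yaw))]);la=np.array([-ax[1],ax[0]])
    l=P[:,:2]@la; s=P[:,:2]@ax
    mid=(np.percentile(l,1)+np.percentile(l,99))/2
    # line on plane at height .035 => corner
    c=P.mean(0); sc=c[:2]@ax; dz=lambda z: sc+(c[2]-z)*n[2]/(n[:2]@ax)*1.0
    sz=lambda z: sc-(z-c[2])*n[2]/(n[:2]@ax)
    corner=ax*sz(.035)+la*mid
    print("n",len(P),"yaw",yaw,"slope",np.degrees(np.arccos(n[2])),"width",np.ptp(np.percentile(l,[1,99])),"rect",rect(P),"corner",corner,"origin",corner+.05*ax,"ztop",P[:,2].max())
E
python3 - <<'E'
from h import *
fitrest(np.load("w2.npy"))
p,X=cloud("wrist");st();np.save("w3.npy",X);fitrest(X)
r=X[box(X,[.5,-.4,.008],[.7,-.16,.02])];print("base",rect(r),len(r),np.median(r[:,2]))
for n in("scene","side"):
    p,X=cloud(n);fitrest(X)
    m=X[box(X,[.5,.24,.068],[.68,.38,.085])];print("holder top",rect(m))
E
```

```text
t: 4.5
eef_pos: [0.5285, -0.2291, 0.2811]
ee_rot: [3.141, -0.001, 0.219]
force: [1.1, -0.7, 0.8]
width: 0.0876
gripper_force: 0.0
n 1922 yaw 102.95844488882189 slope 45.024788294059185 width 0.04542538080298547 rect (array([ 0.5822, -0.2512]), array([0.0464, 0.061 ]), 13.32) corner [ 0.59119166 -0.28958048] origin [ 0.57997945 -0.24085383] ztop 0.1049042782437502
{'t': 4.55, 'eef_pos': [0.5286, -0.2293, 0.2808], 'ee_rot': [3.1415, -0.0007, 0.2184], 'force': [0.3593, 0.9693, -0.2747], 'width': 0.0879, 'gripper_force': 0.0}
n 2199 yaw 102.83632901424056 slope 44.91239215103732 width 0.04541028909186218 rect (array([ 0.582 , -0.2511]), array([0.0461, 0.0607]), 13.05) corner [ 0.5909869  -0.28985946] origin [ 0.57987856 -0.24110903] ztop 0.10405174972795467
base (array([ 0.5797, -0.2402]), array([0.08  , 0.1251]), 12.89) 3462 0.012832530194555353
n 423 yaw 102.18318102823915 slope 44.83051532548029 width 0.0467711795553129 rect (array([ 0.5814, -0.2539]), array([0.0482, 0.0604]), 14.14) corner [ 0.58942605 -0.29205184] origin [ 0.57887416 -0.24317795] ztop 0.10352186197529421
holder top (array([0.5801, 0.311 ]), array([0.1128, 0.0628]), 3.15)
n 309 yaw 103.23959077415749 slope 44.547654955704935 width 0.04959882974753732 rect (array([ 0.5795, -0.2495]), array([0.0518, 0.0598]), 15.07) corner [ 0.58871465 -0.28781486] origin [ 0.57726347 -0.23914382] ztop 0.10178248210887175
holder top (array([0.579 , 0.3145]), array([0.117 , 0.0682]), 4.85)
```

```bash
python3 -c "
from h import *
go(.424,.061,.24,-62.9)"
```

```text
row [ -1.57 -12.25   1.61] 15.08
```

```bash
python3 -m crank '[[[0,-2,0.2,2],[-0.3,-4,0.4,4],[-0.6,-6,0.6,6],[-0.9,-8,0.8,8],[-1.2,-10,1,10],[-1.5,-11.5,1.4,12],[-1.6,-12.2,1.6,14],[-1.6,-12.2,1.6,15.1],[-1.6,-12.2,1.6,15.1],[-1.6,-12.2,1.6,15.1]]]'; python3 - <<'E'
from h import *
p,X=cloud("wrist");st()
cv2.imwrite("pics/w4.png",p[:,:,::-1])
m=box(X,[.36,-.07,.007],[.53,.12,.02])
b=X[m];r=rect(b);print("board",r,len(b))
a=np.radians(117);d=np.array([np.cos(a),np.sin(a)]);s=b[:,:2]@d;t=b[:,:2]@[-d[1],d[0]]
for i in np.arange(s.min(),s.max(),.01):
    k=(s>=i)&(s<i+.01);print(round(i-s.min(),3),np.round([t[k].min(),t[k].max(),k.sum()],4))
E
```

```text
t: 5.9
eef_pos: [0.4235, 0.059, 0.2404]
ee_rot: [3.141, -0.0, -1.098]
force: [-0.4, 0.1, -0.1]
width: 0.0878
gripper_force: 0.0
{'t': 5.95, 'eef_pos': [0.4235, 0.0588, 0.2404], 'ee_rot': [3.1414, -0.0001, -1.099], 'force': [-0.5178, -0.1355, -0.7501], 'width': 0.0878, 'gripper_force': 0.0}
board (array([0.4436, 0.0235]), array([0.0601, 0.1491]), 27.43) 6546
0.0 [-4.364e-01 -3.770e-01  5.490e+02]
0.01 [-4.364e-01 -3.766e-01  4.750e+02]
0.02 [ -0.4268  -0.3856 339.    ]
0.03 [ -0.4359  -0.3765 372.    ]
0.04 [-4.361e-01 -3.764e-01  5.380e+02]
0.05 [-4.353e-01 -3.762e-01  4.730e+02]
0.06 [-4.355e-01 -3.760e-01  4.760e+02]
0.07 [-4.356e-01 -3.758e-01  4.730e+02]
0.08 [-4.358e-01 -3.768e-01  4.180e+02]
0.09 [-4.350e-01 -3.766e-01  4.540e+02]
0.1 [-4.351e-01 -3.765e-01  4.460e+02]
0.11 [-4.353e-01 -3.764e-01  4.190e+02]
0.12 [-4.355e-01 -3.761e-01  4.120e+02]
0.13 [-4.344e-01 -3.760e-01  4.170e+02]
0.14 [ -0.4309  -0.3795 285.    ]
```

View pics/w4.png

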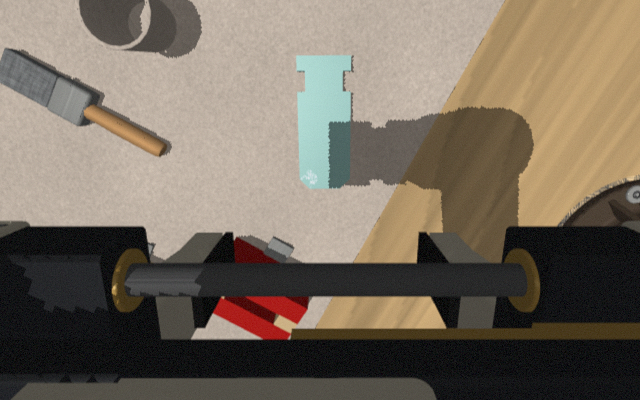

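The wrist view shows the board at (325,120), foot up at v=55 with notches near v=80, and the top at v=188. Descending to grip its edges 42 mm toward the top.

```bash
python3 -c "
from h import *
go(.4243,.0608,.003,-62.7)"
```

```text
row [-0.06 -0.07  9.5 ] -0.05
```

```bash
python3 -m crank '[[[-0.05,-0.05,2,0],[-0.05,-0.05,4,0],[-0.05,-0.05,6,0],[-0.05,-0.05,7.5,0],[-0.05,-0.05,8.5,0],[-0.05,-0.05,9.2,0],[-0.05,-0.05,9.5,0],[-0.05,-0.05,9.5,0],[-0.05,-0.05,9.5,0]]]' 0.2 4; python3 -m crank '[[[0,0,0,0],[0,0,0,0],[0,0,0,0],[0,0,0,0],[0,0,0,0],[0,0,0,0]]]' 0.6 4
```

```text
t: 7.08
eef_pos: [0.4244, 0.0608, 0.0036]
ee_rot: [-3.14, 0.0, -1.1]
force: [1.4, 0.4, 0.7]
width: 0.0701
gripper_force: 0.0
t: 7.82
eef_pos: [0.4238, 0.0606, 0.003]
ee_rot: [3.142, -0.0, -1.101]
force: [-0.2, 0.3, -0.4]
width: 0.0352
gripper_force: 0.0
```

```bash
python3 - <<'E'
from h import *
st();T=[]
for n in("scene","side"):
    p,X=cloud(n);c=arm.get_calibration(n);q=c["mtx"]@(c["R"]@[.43,.05,.03]+c["t"]);u,v=(q[:2]/q[2]).astype(int)
    T.append(cv2.resize(p[v-40:v+40,u-40:u+40,::-1],(400,400),interpolation=cv2.INTER_CUBIC))
cv2.imwrite("pics/g1.png",np.hstack(T))
E
```

```text
{'t': 7.825, 'eef_pos': [0.4238, 0.0606, 0.003], 'ee_rot': [3.1416, -0.0, -1.1007], 'force': [-0.1805, 0.334, -0.3827], 'width': 0.0352, 'gripper_force': 0.0}
```

View pics/g1.png

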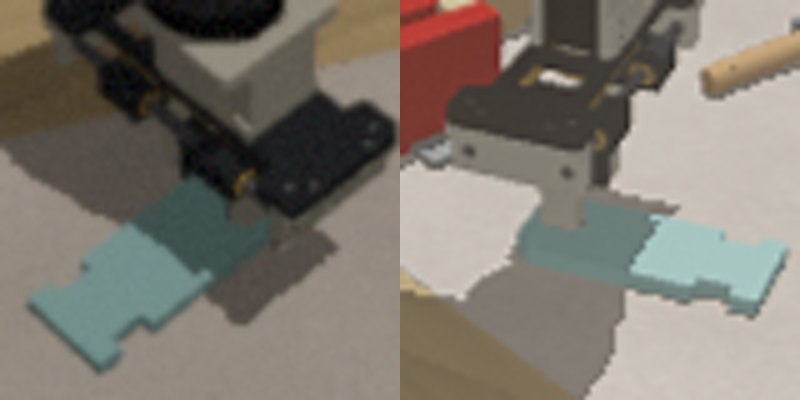

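The fingers closed just above the board's top face (tips at the grey blocks, board undisturbed), so the tips sit higher when open. I'll open slightly and lower until touch.

```bash
python3 -m crank '[[[0,0,-0.4,0],[0,0,-0.4,0],[0,0,-0.4,0],[0,0,-0.4,0],[0,0,-0.4,0]]]' 0.24 4;python3 -m crank '[[[0,0,0.2,0],[0,0,0.4,0],[0,0,0.5,0],[0,0,0.6,0],[0,0,0.6,0]]]'; python3 -m crank '[[[0,0,0.1,0],[0,0,0.1,0]]]'
```

```text
t: 8.55
eef_pos: [0.4237, 0.0605, 0.0129]
ee_rot: [3.141, -0.0, -1.101]
force: [-0.7, -0.1, 0.1]
width: 0.0661
gripper_force: 0.0
t: 9.18
eef_pos: [0.4237, 0.0605, -0.0022]
ee_rot: [3.141, -0.0, -1.101]
force: [0.5, 0.1, 0.3]
width: 0.0666
gripper_force: 0.0
t: 9.43
eef_pos: [0.4238, 0.0605, -0.0046]
ee_rot: [3.141, -0.0, -1.101]
force: [0.6, -1.0, -1.0]
width: 0.0666
gripper_force: 0.0
```

```bash
python3 -m crank '[[[0,0,0.1,0],[0,0,0.1,0]]]';python3 -m crank '[[[0,0,0.1,0],[0,0,0.1,0]]]'; python3 -m crank '[[[0,0,0,0],[0,0,0,0],[0,0,0,0],[0,0,0,0],[0,0,0,0]]]' 0.5 4
```

```text
t: 9.68
eef_pos: [0.4237, 0.0605, -0.0072]
ee_rot: [3.141, 0.0, -1.101]
force: [-0.4, -1.4, 0.4]
width: 0.0667
gripper_force: 0.0
t: 9.93
eef_pos: [0.4237, 0.0605, -0.0097]
ee_rot: [3.141, -0.0, -1.101]
force: [0.0, 0.6, -0.2]
width: 0.0665
gripper_force: 0.0
t: 10.55
eef_pos: [0.4238, 0.0606, -0.0095]
ee_rot: [-3.142, 0.0, -1.101]
force: [-0.7, 0.2, -0.6]
width: 0.044
gripper_force: 0.0
```

```bash
python3 - <<'E'
from h import *
for n in("side","scene"):
    p,X=cloud(n)
    m=box(X,[.34,-.07,.004],[.53,.15,.016]);pc=p.astype(int)
    blue=(pc[...,2]>pc[...,0]+12)&m;print(n,"blue",rect(X[blue]),blue.sum(),np.percentile(X[blue][:,2],[5,50,95]))
    a=np.radians(117.3);d=np.array([np.cos(a),np.sin(a)]);w=np.array([-d[1],d[0]])
    g=box(X,[.34,-.02,.004],[.53,.15,.06])&~blue
    s=(X[g][:,:2]-[.4238,.0606])@d;t=(X[g][:,:2]-[.4238,.0606])@w;z=X[g][:,2]
    k=abs(s)<.014
    for lo in np.arange(-.08,.08,.01):
        q=k&(t>=lo)&(t<lo+.01)
        if q.sum()>3:print(round(lo,2),q.sum(),np.round(np.percentile(z[q],[2,20,50,90]),3))
E
```

```text
side blue (array([0.4426, 0.0226]), array([0.0674, 0.1466]), 27.86) 552 [0.00634651 0.01123835 0.01374444]
-0.04 6 [0.009 0.009 0.024 0.032]
-0.03 22 [0.011 0.017 0.025 0.034]
-0.02 8 [0.01  0.013 0.023 0.031]
0.02 5 [0.011 0.012 0.012 0.029]
0.03 53 [0.005 0.024 0.033 0.043]
0.04 16 [0.029 0.03  0.042 0.048]
scene blue (array([0.4512, 0.0081]), array([0.0609, 0.1204]), 27.13) 694 [0.0086736  0.01203909 0.01490791]
-0.04 25 [0.014 0.028 0.034 0.048]
-0.03 16 [0.004 0.006 0.011 0.036]
-0.02 4 [0.009 0.009 0.01  0.014]
0.02 41 [0.01  0.024 0.035 0.054]
0.03 18 [0.011 0.026 0.041 0.054]
```

```bash
python3 -m crank '[[[0,0,-0.3,0],[0,0,-0.3,0],[0,0,-0.3,0],[0,0,-0.2,0],[0,0,0,0],[0,0,0.1,0],[0,0,0.1,0]]]' 0.24 4; for i in 1; do python3 -m crank '[[[0,0,0.12,0],[0,0,0.12,0]]]'; done;  python3 -m crank '[[[0,0,0.12,0],[0,0,0.12,0]]]'
```

```text
t: 11.52
eef_pos: [0.4235, 0.0604, -0.0124]
ee_rot: [3.141, -0.0, -1.101]
force: [1.2, 0.4, -0.4]
width: 0.0667
gripper_force: 0.0
t: 11.78
eef_pos: [0.4237, 0.0605, -0.0152]
ee_rot: [3.141, -0.0, -1.101]
force: [0.7, -0.1, -0.0]
width: 0.0669
gripper_force: 0.0
t: 12.02
eef_pos: [0.4237, 0.0605, -0.0182]
ee_rot: [3.141, -0.0, -1.101]
force: [-0.4, 0.2, 0.4]
width: 0.0667
gripper_force: 0.0
```

```bash
python3 -m crank '[[[0,0,0,0],[0,0,0,0],[0,0,0,0],[0,0,0,0]]]' 0.5 4
```

```text
t: 12.52
eef_pos: [0.4238, 0.0606, -0.018]
ee_rot: [-3.142, 0.0, -1.101]
force: [-0.1, 0.1, -0.9]
width: 0.0596
gripper_force: 4.0
```

```bash
python3 -m crank '[[[0,0,-0.7,0],[0,0,-1.4,0],[0,0,-2.2,0],[0,0,-3,0],[0,0,-4,0],[0,0,-5,0],[0,0,-6,0],[0,0,-6.8,0],[0,0,-6.8,0]]]' 0.5 4; cat >>h.py <<'E'
def blue():
    out=[]
    for n in("scene","side"):
        p,X=cloud(n);pc=p.astype(int)
        m=(pc[...,2]>pc[...,0]+12)&(pc[...,1]>pc[...,0]+12)&box(X,[.3,-.4,.02],[.75,.42,.3])
        k,l,s,_=cv2.connectedComponentsWithStats(m.astype(np.uint8))
        if k<2: print(n,"none");continue
        i=1+np.argmax(s[1:,4]);P=X[l==i];c=P.mean(0);w,V=np.linalg.eigh(np.cov((P-c).T))
        L=V[:,2]*np.sign(V[2,2]);N=V[:,0];t=(P-c)@L
        print(n,len(P),"c",np.round(c,4),"long",np.round(L,3),"N",np.round(N,3),"len",np.round(np.ptp(t),3),"lo",np.round(c+L*t.min(),3),"hi",np.round(c+L*t.max(),3))
E
python3 -c "
from h import *
st();blue()"
```

```text
t: 13.65
eef_pos: [0.4245, 0.061, 0.1531]
ee_rot: [-3.139, 0.0, -1.101]
force: [0.1, -0.3, -1.8]
width: 0.0595
gripper_force: 4.0
{'t': 13.65, 'eef_pos': [0.4245, 0.061, 0.1531], 'ee_rot': [-3.1386, 0.0003, -1.1007], 'force': [0.0969, -0.2501, -1.7763], 'width': 0.0595, 'gripper_force': 3.9981}
scene 491 c [0.4293 0.057  0.1216] long [-0.195  0.116  0.974] N [-0.468  0.862 -0.197] len 0.132 lo [0.442 0.049 0.059] hi [0.416 0.065 0.187]
side 300 c [0.4155 0.0579 0.1206] long [-0.023  0.167  0.986] N [-0.388  0.907 -0.162] len 0.125 lo [0.417 0.047 0.059] hi [0.414 0.068 0.182]
```

The board is held by the edges and has swung to hang about 10° from vertical, foot toward tool +x, which is the side the rest needs.

```bash
python3 -c "
from h import *
go(.5865,-.270,.228,-77.1)"
```

```text
row [14.74  0.17 -3.07] 2.8
```

```bash
python3 -m crank '[[[0.3,0,-1.5,0],[1.2,0,-3,0],[2.7,0,-3.1,0.4],[4.3,0,-3.1,0.8],[5.9,0,-3.1,1.2],[7.5,0.1,-3.1,1.6],[9.1,0.1,-3.1,2],[10.7,0.1,-3.1,2.4],[12.2,0.2,-3.1,2.8],[13.5,0.2,-3.1,2.8],[14.4,0.2,-3.1,2.8],[14.7,0.2,-3.1,2.8]]]'; python3 -m crank '[[[0,0,0,0],[0,0,0,0]]]'; python3 -c "
from h import *
st();blue();go(.5865,-.270,.172,-77.1)"
```

```text
t: 15.25
eef_pos: [0.5855, -0.2702, 0.2271]
ee_rot: [3.138, 0.001, -1.346]
force: [-0.6, 0.1, -1.4]
width: 0.0597
gripper_force: 4.0
t: 15.5
eef_pos: [0.5855, -0.2687, 0.2293]
ee_rot: [3.141, 0.0, -1.345]
force: [-0.1, 0.5, -0.2]
width: 0.0597
gripper_force: 4.0
{'t': 15.5, 'eef_pos': [0.5855, -0.2687, 0.2293], 'ee_rot': [3.1413, 0.0003, -1.3446], 'force': [-0.0591, 0.4682, -0.1816], 'width': 0.0597, 'gripper_force': 3.9963}
scene 196 c [ 0.6087 -0.266   0.1878] long [0.075 0.21  0.975] N [-0.416  0.895 -0.161] len 0.102 lo [ 0.605 -0.276  0.141] hi [ 0.613 -0.255  0.24 ]
side 489 c [ 0.5752 -0.272   0.1925] long [-0.133  0.162  0.978] N [-0.147  0.972 -0.181] len 0.121 lo [ 0.583 -0.282  0.135] hi [ 0.567 -0.262  0.253]
row [ 0.06 -0.02  2.31] 0.02
```

```bash
python3 -m crank '[[[0.1,0,0.5,0],[0.12,0,1.2,0],[0.12,0,2,0],[0.12,0,2.7,0],[0.12,0,3.2,0],[0.12,0,3.5,0],[0.12,0,3.5,0]]]'; python3 -m crank '[[[0,0,0.15,0],[0,0,0.3,0],[0,0,0.3,0]]]';  python3 -m crank '[[[0,0,0.1,0],[0,0,0.1,0]]]'; python3 -c "
from h import *
st();blue()"
```

```text
t: 16.48
eef_pos: [0.5864, -0.2723, 0.1415]
ee_rot: [3.141, 0.0, -1.345]
force: [-0.7, 0.4, -1.3]
width: 0.0596
gripper_force: 4.0
t: 16.85
eef_pos: [0.5864, -0.2722, 0.1344]
ee_rot: [3.142, 0.0, -1.345]
force: [-0.0, -0.1, 0.2]
width: 0.0594
gripper_force: 4.0
t: 17.1
eef_pos: [0.5871, -0.2723, 0.1327]
ee_rot: [-3.14, -0.001, -1.345]
force: [-0.7, 1.2, 3.0]
width: 0.0596
gripper_force: 4.0
{'t': 17.1, 'eef_pos': [0.5871, -0.2723, 0.1327], 'ee_rot': [-3.1404, -0.0007, -1.3448], 'force': [-0.7473, 1.2436, 2.9701], 'width': 0.0596, 'gripper_force': 4.0}
scene 143 c [ 0.6113 -0.2791  0.085 ] long [0.105 0.308 0.945] N [-0.417  0.877 -0.24 ] len 0.086 lo [ 0.607 -0.291  0.048] hi [ 0.616 -0.264  0.13 ]
side 459 c [ 0.5783 -0.2815  0.0956] long [-0.125  0.245  0.962] N [-0.144  0.954 -0.262] len 0.115 lo [ 0.585 -0.295  0.043] hi [ 0.571 -0.267  0.153]
```

```bash
python3 -m crank '[[[-0.4,0,0.1,0],[-0.8,0,0.2,0],[-1.15,0,0.38,0],[-1.5,0,0.57,0],[-1.8,0,0.8,0],[-2.1,0,1.03,0],[-2.3,0,1.2,0],[-2.35,0,1.28,0],[-2.35,0,1.28,0]]]'; python3 -c "
from h import *
st();blue()"
```

```text
t: 18.32
eef_pos: [0.5735, -0.2151, 0.1]
ee_rot: [-3.141, -0.0, -1.345]
force: [-0.5, -0.5, 0.3]
width: 0.0591
gripper_force: 4.0
{'t': 18.325, 'eef_pos': [0.5735, -0.2151, 0.1], 'ee_rot': [-3.1415, -0.0002, -1.345], 'force': [-0.469, -0.5089, 0.2995], 'width': 0.0591, 'gripper_force': 4.0003}
scene 456 c [ 0.5924 -0.2797  0.074 ] long [0.124 0.747 0.653] N [ 0.146 -0.665  0.732] len 0.18 lo [ 0.588 -0.306  0.051] hi [ 0.61  -0.172  0.168]
side 705 c [ 0.5763 -0.2586  0.0881] long [-0.169  0.775  0.609] N [ 0.079 -0.605  0.792] len 0.118 lo [ 0.586 -0.303  0.053] hi [ 0.566 -0.211  0.125]
```

```bash
python3 -m crank '[[[0,0,0,0],[0,0,0,0],[0,0,0,0],[0,0,-0.5,0],[0,0,-1.5,0],[0,0,-3,0],[0,0,-4.5,0],[0,0,-4.5,0],[0,0,-4.5,0]]]' 0.1; python3 -c "
from h import *
st();blue();go(.573,-.208,.215,12.9)
p,X=cloud('side');cv2.imwrite('pics/r1.png',cv2.resize(p[160:290,370:540,::-1],(680,520),interpolation=2))"
```

```text
t: 19.55
eef_pos: [0.5732, -0.2149, 0.2129]
ee_rot: [-3.141, 0.0, -1.345]
force: [0.1, -0.8, -0.7]
width: 0.0791
gripper_force: 0.0
{'t': 19.55, 'eef_pos': [0.5732, -0.2149, 0.2129], 'ee_rot': [-3.1409, 0.0001, -1.3452], 'force': [0.0886, -0.804, -0.7293], 'width': 0.0791, 'gripper_force': 0.0}
scene 1163 c [ 0.5846 -0.2434  0.1002] long [-0.151  0.736  0.66 ] N [ 0.198 -0.632  0.75 ] len 0.152 lo [ 0.597 -0.301  0.048] hi [ 0.574 -0.19   0.148]
side 928 c [ 0.5729 -0.244   0.0979] long [-0.175  0.731  0.659] N [ 0.131 -0.646  0.752] len 0.149 lo [ 0.586 -0.3    0.047] hi [ 0.56  -0.191  0.146]
row [-0.27 -0.07 -0.13] -17.99
```

View pics/r1.png

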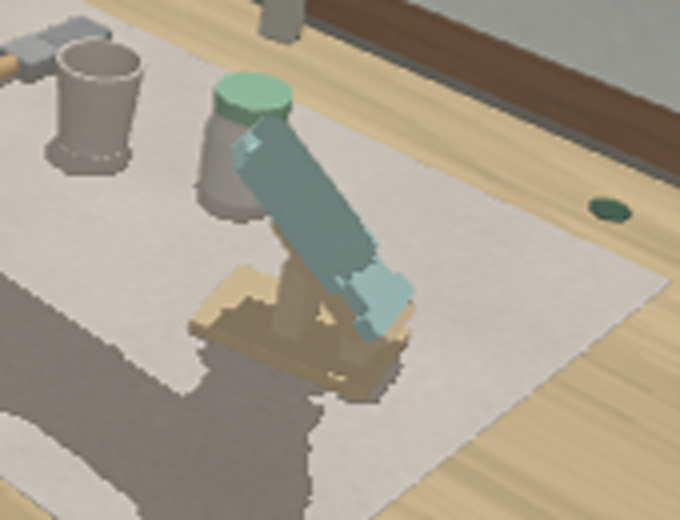

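The board leans squarely on the rest, top end up at (260,140) and foot on the ledge at (375,315), with the jar and cup undisturbed. Now I turn 90° and straddle the overhang.

```bash
python3 -m crank '[[[0,0,0,-2],[0,0,0,-4],[0,0,0,-6],[0,0,0,-8],[-0.2,0,0,-10],[-0.4,0,0,-12],[-0.4,0,0,-14],[-0.4,0,0,-16],[-0.4,0,0,-18],[-0.4,0,0,-18],[-0.4,0,0,-18]]]' 0; python3 -c "
from h import *
st();go(.5714,-.2047,.107,12.9)"
```

```text
t: 21.08
eef_pos: [0.5709, -0.2053, 0.212]
ee_rot: [-3.141, 0.001, 0.222]
force: [-0.7, -0.1, -0.3]
width: 0.0878
gripper_force: 0.0
{'t': 21.075, 'eef_pos': [0.5709, -0.2053, 0.212], 'ee_rot': [-3.1414, 0.0008, 0.2218], 'force': [-0.7287, -0.0964, -0.289], 'width': 0.0878, 'gripper_force': 0.0}
row [ 0.03 -0.02  4.2 ] -0.04
```

```bash
python3 -m crank '[[[0,0,1,0],[0,0,2,0],[0,0,3,0],[0,0,3.7,0],[0,0,4.2,0],[0,0,4.2,0]]]'; python3 -m crank '[[[0,0,0,0],[0,0,0,0],[0,0,0,0],[0,0,0,0],[0,0,0,0]]]' 1 8; python3 -c "
from h import *
st();blue()"
```

```text
t: 21.82
eef_pos: [0.5707, -0.2053, 0.1067]
ee_rot: [-3.141, 0.001, 0.225]
force: [-1.0, 0.9, 1.2]
width: 0.0878
gripper_force: 0.0
t: 22.45
eef_pos: [0.5711, -0.2053, 0.1076]
ee_rot: [3.142, -0.0, 0.226]
force: [0.2, 0.6, -0.2]
width: 0.0432
gripper_force: 0.0
{'t': 22.45, 'eef_pos': [0.5711, -0.2053, 0.1076], 'ee_rot': [3.1415, -0.0002, 0.2257], 'force': [0.1568, 0.6011, -0.2292], 'width': 0.0432, 'gripper_force': 0.0}
scene 1101 c [ 0.5862 -0.2427  0.1005] long [-0.147  0.739  0.658] N [ 0.206 -0.627  0.751] len 0.151 lo [ 0.598 -0.3    0.049] hi [ 0.575 -0.189  0.148]
side 918 c [ 0.5728 -0.2453  0.0973] long [-0.183  0.724  0.665] N [ 0.167 -0.643  0.747] len 0.151 lo [ 0.587 -0.301  0.046] hi [ 0.559 -0.191  0.147]
```

```bash
python3 -m crank '[[[0,0,0,0],[0,0,-0.05,0],[0,0,-0.2,0],[0,0,-0.5,0],[0,0,-0.9,0],[0,0,-1.4,0],[0,0,-1.9,0],[0,0,-2.4,0],[0,0,-2.4,0]]]' 1 8; python3 -c "
from h import *
st();blue()"
```

```text
t: 23.68
eef_pos: [0.5719, -0.2055, 0.1688]
ee_rot: [3.141, -0.002, 0.226]
force: [-0.1, 0.6, -0.6]
width: 0.0153
gripper_force: 8.8
{'t': 23.675, 'eef_pos': [0.5719, -0.2055, 0.1688], 'ee_rot': [3.1408, -0.0021, 0.2256], 'force': [-0.1228, 0.5601, -0.5884], 'width': 0.0153, 'gripper_force': 8.7976}
scene 968 c [ 0.5891 -0.2457  0.1499] long [-0.083  0.598  0.797] N [ 0.242 -0.764  0.599] len 0.151 lo [ 0.596 -0.293  0.087] hi [ 0.583 -0.203  0.207]
side 853 c [ 0.574  -0.2472  0.1431] long [-0.194  0.583  0.789] N [ 0.567 -0.59   0.575] len 0.152 lo [ 0.589 -0.291  0.083] hi [ 0.559 -0.203  0.203]
```

```bash
python3 -m crank '[[[0,0,-0.5,0],[0,0,-1,0],[0,0,-1.6,0],[0,0,-2.2,0],[0,0,-2.8,0],[0,0,-3.3,0],[0,0,-3.3,0]]]' 1 15;python3 -c "
from h import *
st();blue()"; python3 -m crank '[[[0,0,0,0],[0,0,0,0],[0,0,0,0]]]' 1 45; python3 -c "
from h import *
st();blue()
p,X=cloud('side');cv2.imwrite('pics/r2.png',cv2.resize(p[50:250,350:560,::-1],(630,600),interpolation=2))"
```

```text
t: 24.65
eef_pos: [0.5717, -0.2053, 0.2512]
ee_rot: [3.141, -0.002, 0.226]
force: [0.1, -0.3, -1.1]
width: 0.015
gripper_force: 15.3
{'t': 24.65, 'eef_pos': [0.5717, -0.2053, 0.2512], 'ee_rot': [3.1409, -0.002, 0.2258], 'force': [0.0701, -0.3038, -1.0933], 'width': 0.015, 'gripper_force': 15.2784}
scene 1117 c [ 0.5898 -0.2459  0.2313] long [-0.076  0.598  0.798] N [ 0.255 -0.762  0.596] len 0.153 lo [ 0.596 -0.294  0.167] hi [ 0.584 -0.202  0.29 ]
side 890 c [ 0.5719 -0.2488  0.2266] long [-0.202  0.563  0.802] N [ 0.121 -0.798  0.591] len 0.153 lo [ 0.587 -0.291  0.166] hi [ 0.556 -0.206  0.288]
t: 25.12
eef_pos: [0.571, -0.2052, 0.2497]
ee_rot: [-3.141, 0.0, 0.226]
force: [-0.0, 1.1, -0.9]
width: 0.0118
gripper_force: 41.7
{'t': 25.125, 'eef_pos': [0.571, -0.2052, 0.2497], 'ee_rot': [-3.1415, 0.0005, 0.2257], 'force': [-0.0101, 1.0516, -0.8885], 'width': 0.0118, 'gripper_force': 41.6902}
scene 853 c [ 0.5885 -0.2334  0.2232] long [-0.05   0.428  0.902] N [-0.292  0.858 -0.423] len 0.153 lo [ 0.593 -0.268  0.149] hi [ 0.585 -0.203  0.288]
side 813 c [ 0.5689 -0.2375  0.2177] long [-0.155  0.395  0.906] N [ 0.146 -0.898  0.416] len 0.153 lo [ 0.581 -0.269  0.146] hi [ 0.557 -0.208  0.285]
```

View pics/r2.png

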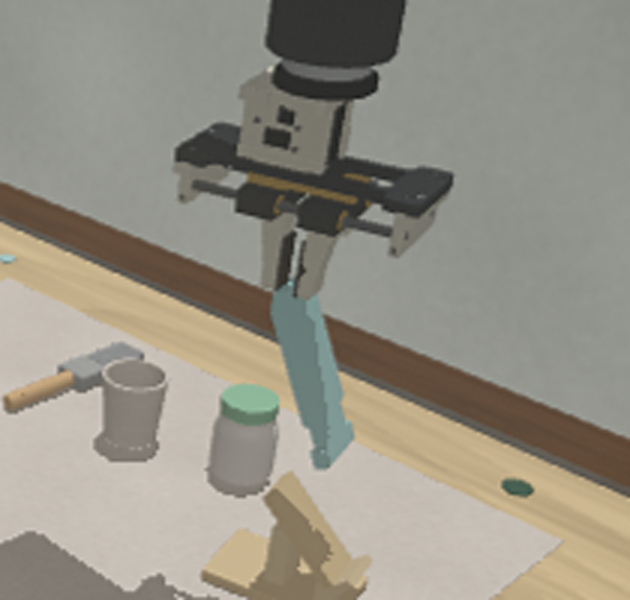

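The gripper holds the board's very top, and it hangs clear of the rest but still tilted about 25°. I'll squeeze harder and see if the pads straighten it.

```bash
python3 -m crank '[[[0,0,0,0],[0,0,0,0],[0,0,0,0],[0,0,0,0]]]' 1 60; python3 -c "
from h import *
st();blue()"
```

```text
t: 25.78
eef_pos: [0.5711, -0.2052, 0.25]
ee_rot: [3.142, -0.0, 0.226]
force: [0.2, -0.2, -0.4]
width: 0.0114
gripper_force: 55.9
{'t': 25.775, 'eef_pos': [0.5711, -0.2052, 0.25], 'ee_rot': [3.1416, -0.0001, 0.2258], 'force': [0.1826, -0.1586, -0.3899], 'width': 0.0114, 'gripper_force': 55.8704}
scene 855 c [ 0.5889 -0.2336  0.2233] long [-0.05   0.429  0.902] N [-0.296  0.856 -0.424] len 0.152 lo [ 0.593 -0.268  0.15 ] hi [ 0.585 -0.203  0.287]
side 813 c [ 0.569  -0.2377  0.2178] long [-0.157  0.395  0.905] N [ 0.146 -0.897  0.417] len 0.152 lo [ 0.581 -0.268  0.148] hi [ 0.557 -0.208  0.286]
```

Pads are only pinching the top edge, since the fingertips really sit about 25 mm behind the TCP. I'll stand the foot back in the rest's V, slide the fingers lower around the board, and regrip deeper.

```bash
python3 -m crank '[[[0,0.4,0,0],[0,0.85,0.3,0],[0,0.85,1.2,0],[0,0.85,2.2,0],[0,0.85,3.1,0],[0,0.85,3.6,0],[0,0.85,3.9,0],[0,0.85,3.9,0]]]' 1 40; python3 -m crank '[[[0,0,0.15,0],[0,0,0.15,0]]]'; python3 -c "
from h import *
st();blue()"
```

```text
t: 26.88
eef_pos: [0.5759, -0.2262, 0.1523]
ee_rot: [-3.142, 0.0, 0.226]
force: [-0.1, -0.7, -1.3]
width: 0.0121
gripper_force: 37.0
t: 27.12
eef_pos: [0.5761, -0.226, 0.1491]
ee_rot: [3.141, -0.001, 0.226]
force: [0.3, -0.5, -0.3]
width: 0.012
gripper_force: 37.7
{'t': 27.125, 'eef_pos': [0.5761, -0.226, 0.1491], 'ee_rot': [3.1413, -0.0007, 0.2259], 'force': [0.2681, -0.4675, -0.2531], 'width': 0.012, 'gripper_force': 37.6701}
scene 711 c [ 0.5934 -0.2539  0.1249] long [-0.066  0.435  0.898] N [-0.285  0.854 -0.435] len 0.153 lo [ 0.599 -0.289  0.053] hi [ 0.588 -0.222  0.191]
side 737 c [ 0.5749 -0.2593  0.1163] long [-0.164  0.398  0.902] N [ 0.153 -0.893  0.422] len 0.155 lo [ 0.588 -0.29   0.046] hi [ 0.562 -0.228  0.186]
```

Foot is about 8 mm above the V; lower until touch.

```bash
python3 -m crank '[[[0,0,0.15,0],[0,0,0.25,0],[0,0,0.25,0]]]';  python3 -m crank '[[[0,0,0.1,0],[0,0,0.1,0]]]'
```

```text
t: 27.6
eef_pos: [0.5759, -0.2261, 0.1423]
ee_rot: [3.141, 0.0, 0.226]
force: [0.2, -0.8, -0.1]
width: 0.0118
gripper_force: 40.1
t: 27.85
eef_pos: [0.5759, -0.2261, 0.1399]
ee_rot: [3.141, 0.0, 0.226]
force: [-0.2, -0.9, 0.2]
width: 0.0119
gripper_force: 41.2
```

```bash
python3 -m crank '[[[0,0,0.1,0],[0,0,0.1,0]]]';  python3 -m crank '[[[0,0,0.1,0],[0,0,0.1,0]]]'; python3 -c "
from h import *
st();blue()"
```

```text
t: 28.1
eef_pos: [0.5768, -0.2257, 0.1387]
ee_rot: [3.141, -0.002, 0.226]
force: [0.1, 2.9, 8.1]
width: 0.0121
gripper_force: 42.8
t: 28.35
eef_pos: [0.5778, -0.2251, 0.1381]
ee_rot: [3.14, -0.005, 0.227]
force: [-2.8, 8.6, 18.6]
width: 0.0122
gripper_force: 44.8
{'t': 28.35, 'eef_pos': [0.5778, -0.2251, 0.1381], 'ee_rot': [3.1405, -0.0048, 0.227], 'force': [-2.7837, 8.6207, 18.6246], 'width': 0.0122, 'gripper_force': 44.8225}
scene 747 c [ 0.5944 -0.257   0.115 ] long [-0.065  0.485  0.872] N [-0.272  0.832 -0.483] len 0.151 lo [ 0.6   -0.297  0.044] hi [ 0.59  -0.223  0.176]
side 753 c [ 0.5767 -0.2619  0.1076] long [-0.165  0.452  0.877] N [ 0.143 -0.868  0.475] len 0.154 lo [ 0.59  -0.297  0.039] hi [ 0.564 -0.228  0.174]
```

```bash
python3 -m crank '[[[0,0.05,0.2,0],[0,0.15,0.6,0],[0,0.25,0.95,0],[0,0.35,1.2,0],[0,0.35,1.25,0]]]' 0.5 15; python3 -c "
from h import *
st();blue()"
```

```text
t: 29.08
eef_pos: [0.5773, -0.2348, 0.1026]
ee_rot: [-3.141, 0.002, 0.225]
force: [-1.0, -0.3, 0.0]
width: 0.0436
gripper_force: 0.1
{'t': 29.075, 'eef_pos': [0.5773, -0.2348, 0.1026], 'ee_rot': [-3.141, 0.0017, 0.2253], 'force': [-0.9512, -0.3192, 0.0471], 'width': 0.0436, 'gripper_force': 0.0828}
scene 747 c [ 0.5952 -0.2554  0.1115] long [-0.049  0.521  0.852] N [-0.274  0.814 -0.513] len 0.151 lo [ 0.599 -0.297  0.044] hi [ 0.592 -0.218  0.172]
side 802 c [ 0.5754 -0.2574  0.1097] long [-0.141  0.495  0.858] N [ 0.128 -0.85   0.511] len 0.151 lo [ 0.587 -0.296  0.042] hi [ 0.565 -0.222  0.172]
```

```bash
python3 -m crank '[[[0,0.2,0,0],[0,0.6,-0.15,0],[0,1,-0.3,0],[0,1.4,-0.45,0],[0,1.8,-0.55,0],[0,2,-0.6,0],[0,2,-0.6,0],[0,2,-0.6,0]]]' 1 10; python3 -c "
from h import *
st();blue()"
```

```text
t: 30.18
eef_pos: [0.589, -0.2833, 0.1187]
ee_rot: [3.141, 0.0, 0.226]
force: [1.1, -2.7, -0.3]
width: 0.0137
gripper_force: 10.0
{'t': 30.175, 'eef_pos': [0.589, -0.2833, 0.1187], 'ee_rot': [3.1415, 0.0001, 0.2257], 'force': [1.1251, -2.6502, -0.2798], 'width': 0.0137, 'gripper_force': 9.9741}
scene 231 c [ 0.6151 -0.2801  0.1409] long [-0.065  0.034  0.997] N [-0.344  0.937 -0.054] len 0.152 lo [ 0.621 -0.283  0.043] hi [ 0.612 -0.278  0.194]
side 462 c [ 0.5751 -0.2903  0.1179] long [-0.113  0.04   0.993] N [-0.142  0.988 -0.056] len 0.182 lo [ 0.584 -0.293  0.041] hi [ 0.563 -0.286  0.222]
```

```bash
python3 -m crank '[[[0,0,0,0],[0,0,-0.1,0],[0,0,-0.7,0],[0,0,-1.6,0],[0,0,-2.6,0],[0,0,-3.6,0],[0,0,-3.6,0]]]' 1 40; python3 -c "
from h import *
st();blue();go(.5813,.3148,.212,2.87)"
```

```text
t: 31.15
eef_pos: [0.5899, -0.2826, 0.2111]
ee_rot: [3.141, -0.003, 0.226]
force: [-0.2, -0.4, -1.3]
width: 0.0117
gripper_force: 40.0
{'t': 31.15, 'eef_pos': [0.5899, -0.2826, 0.2111], 'ee_rot': [3.1408, -0.0033, 0.2264], 'force': [-0.2133, -0.3945, -1.2554], 'width': 0.0117, 'gripper_force': 39.9979}
scene 344 c [ 0.6147 -0.2776  0.229 ] long [-0.047 -0.014  0.999] N [-0.125  0.992  0.008] len 0.154 lo [ 0.619 -0.276  0.134] hi [ 0.612 -0.278  0.288]
side 502 c [ 0.5747 -0.2871  0.2101] long [-0.093  0.003  0.996] N [-0.146  0.989 -0.017] len 0.15 lo [ 0.582 -0.287  0.134] hi [ 0.568 -0.287  0.283]
row [  5.06 -23.34  -0.12] 2.01
```

The board is now vertical in a deep grip. Carrying it to above the holder.

```bash
python3 -m crank '[[[0.1,-0.8,-0.1,0],[0.4,-2.4,-0.1,0],[0.9,-4.5,-0.1,0.3],[1.4,-6.8,-0.1,0.6],[1.9,-9.1,-0.1,0.9],[2.4,-11.4,-0.1,1.2],[2.9,-13.7,-0.1,1.5],[3.4,-16,-0.1,1.8],[3.9,-18.3,-0.1,2],[4.4,-20.5,-0.1,2],[4.8,-22.3,-0.1,2],[5.05,-23.3,-0.1,2]]]'; python3 -m crank '[[[0,0,0,0],[0,0,0,0],[0,0,0,0]]]'; python3 - <<'E'
from h import *
st();go(.5813,.3148,.212,2.87);blue()
p,X=cloud("wrist");cv2.imwrite("pics/w5.png",p[:,:,::-1]);np.save("w5.npy",X);np.save("w5p.npy",p)
h=X[box(X,[.5,.24,.068],[.68,.38,.08])];print("holder top",rect(h),len(h))
E
```

```text
t: 32.75
eef_pos: [0.5801, 0.3153, 0.21]
ee_rot: [3.141, 0.002, 0.053]
force: [0.7, -0.4, -1.0]
width: 0.0117
gripper_force: 40.0
t: 33.12
eef_pos: [0.5817, 0.3116, 0.2114]
ee_rot: [3.142, 0.0, 0.05]
force: [-0.1, -0.4, -1.2]
width: 0.0119
gripper_force: 40.0
{'t': 33.125, 'eef_pos': [0.5817, 0.3116, 0.2114], 'ee_rot': [3.1415, 0.0001, 0.0501], 'force': [-0.0554, -0.4099, -1.2138], 'width': 0.0119, 'gripper_force': 39.9979}
row [-0.01 -0.13 -0.03] -0.0
scene 537 c [0.5969 0.3065 0.209 ] long [0.163 0.032 0.986] N [ 0.154 -0.988  0.007] len 0.147 lo [0.585 0.304 0.138] hi [0.609 0.309 0.283]
side 501 c [0.5736 0.3081 0.2027] long [-0.173  0.002  0.985] N [-0.015  1.    -0.005] len 0.154 lo [0.586 0.308 0.133] hi [0.559 0.308 0.285]
holder top (array([0.5814, 0.3147]), array([0.1101, 0.0601]), 2.78) 5191
```

View pics/w5.png

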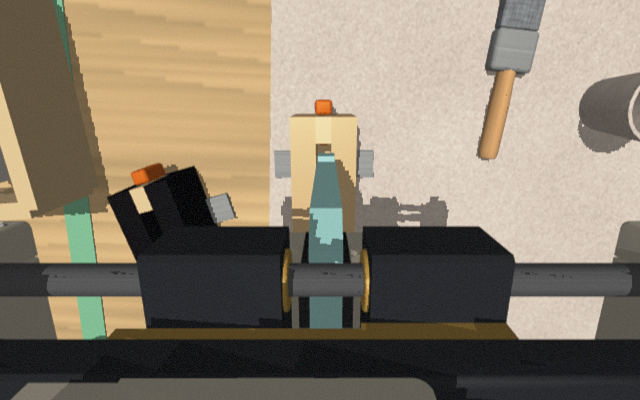

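The wrist view shows the board's edge at (325,200), foot end at v≈155, hanging just over the slot near (323,148). I'll measure both in the same cloud.

```bash
python3 - <<'E'
from h import *
X=np.load("w5.npy");p=np.load("w5p.npy").astype(int)
b=(p[...,2]>p[...,0]+10)&(p[...,1]>p[...,0]+10)&box(X,[.54,.27,.1],[.66,.36,.30])
s=arm.get_state();a=np.radians(2.8);ux=np.array([np.cos(a),np.sin(a)]);uy=np.array([-ux[1],ux[0]])
P=X[b];x=(P[:,:2]-[.5814,.3147])@ux;y=(P[:,:2]-[.5814,.3147])@uy;z=P[:,2]
print(z.min(),z.max(),len(z))
for lo in np.arange(.12,.29,.01):
    k=(z>=lo)&(z<lo+.01)
    if k.sum()>5:print(round(lo,2),k.sum(),"x",np.round(np.percentile(x[k],[5,50,95]),4),"y",np.round(np.percentile(y[k],[2,50,98]),4))
d=np.array(s["eef_pos"][:2])-[.5814,.3147];print("tcp",d@ux,d@uy)
# slot hole: in top face region, points lower than top
h=box(X,[.5,.24,.02],[.66,.38,.068]);Q=X[h];xx=(Q[:,:2]-[.5814,.3147])@ux;yy=(Q[:,:2]-[.5814,.3147])@uy
k=(abs(yy)<.02)&(xx>.0)&(xx<.045);print("slot pts",k.sum(),np.round([xx[k].min(),xx[k].max(),yy[k].min(),yy[k].max()],4) if k.any() else"")
for v in range(138,160,3):print(v,[tuple(p[v,u]) for u in range(308,340,4)])
E
```

```text
0.14460286350112314 0.2879554211977014 4151
0.14 24 x [0.0316 0.0318 0.032 ] y [-0.0073 -0.0026  0.0028]
0.15 90 x [0.0284 0.0299 0.0319] y [-0.0077 -0.0023  0.003 ]
0.17 35 x [0.0316 0.0317 0.032 ] y [-0.0076 -0.0026  0.0027]
0.18 56 x [0.0316 0.0318 0.0319] y [-0.008  -0.0026  0.0029]
0.19 61 x [0.0315 0.0317 0.0319] y [-0.0078 -0.0026  0.003 ]
0.2 77 x [0.0316 0.0317 0.0319] y [-0.0078 -0.002   0.0029]
0.21 81 x [0.0315 0.0317 0.0319] y [-0.0079 -0.0026  0.0029]
0.22 102 x [0.0315 0.0317 0.0319] y [-0.008  -0.0026  0.003 ]
0.23 119 x [0.0314 0.0317 0.0319] y [-0.0078 -0.0021  0.003 ]
0.24 143 x [0.0314 0.0316 0.0319] y [-0.0084 -0.0026  0.0031]
0.25 181 x [0.0313 0.0317 0.0319] y [-0.0081 -0.0026  0.0032]
0.26 216 x [0.0101 0.0316 0.0319] y [-0.0081 -0.0022  0.0048]
0.27 815 x [0.0253 0.0287 0.0318] y [-0.008  -0.0022  0.0032]
0.28 2151 x [-0.0095  0.0157  0.0244] y [-0.0081 -0.0026  0.0033]
tcp 0.0003402657424303484 -0.0028109150286431644
slot pts 44 [ 0.0105  0.0284 -0.0069  0.0071]
138 [(np.int64(234), np.int64(211), np.int64(154)), (np.int64(233), np.int64(207), np.int64(151))
[... 2227 characters left out ...]
nt64(231), np.int64(202), np.int64(146)), (np.int64(114), np.int64(94), np.int64(69)), (np.int64(146), np.int64(189), np.int64(182)), (np.int64(147), np.int64(187), np.int64(181)), (np.int64(149), np.int64(190), np.int64(185)), (np.int64(151), np.int64(194), np.int64(189)), (np.int64(232), np.int64(201), np.int64(145))]
159 [(np.int64(230), np.int64(202), np.int64(148)), (np.int64(230), np.int64(199), np.int64(148)), (np.int64(116), np.int64(97), np.int64(71)), (np.int64(177), np.int64(222), np.int64(219)), (np.int64(177), np.int64(223), np.int64(220)), (np.int64(177), np.int64(224), np.int64(220)), (np.int64(178), np.int64(225), np.int64(221)), (np.int64(196), np.int64(163), np.int64(122))]
```

Board is straight; correct −1.7 mm in tool x and −2.5 mm in tool y, then lower into the mouth.

```bash
python3 -m crank '[[[-0.07,-0.1,0.3,0],[-0.07,-0.1,1,0],[-0.07,-0.1,1.7,0],[-0.07,-0.1,2.1,0],[-0.07,-0.1,2.2,0],[-0.07,-0.1,2.2,0]]]'; python3 -c "
from h import *
st();go(.5814-.0017+.0003,.3147-.0001,.15,2.87)"; python3 -m crank '[[[0,0,0.2,0],[0,0,0.4,0],[0,0,0.6,0],[0,0,0.6,0]]]'; python3 -m crank '[[[0,0,0.2,0],[0,0,0.4,0],[0,0,0.4,0]]]'
```

```text
t: 34.02
eef_pos: [0.58, 0.3152, 0.1563]
ee_rot: [3.141, -0.0, 0.051]
force: [0.1, -0.2, -0.5]
width: 0.0116
gripper_force: 40.0
{'t': 34.025, 'eef_pos': [0.58, 0.3152, 0.1563], 'ee_rot': [3.1415, -0.0002, 0.0513], 'force': [0.0954, -0.1525, -0.5104], 'width': 0.0116, 'gripper_force': 39.9981}
row [-0.    0.03  0.25] 0.01
t: 34.52
eef_pos: [0.5794, 0.315, 0.1406]
ee_rot: [3.141, 0.001, 0.051]
force: [-0.1, -0.2, -0.8]
width: 0.0122
gripper_force: 40.0
t: 34.9
eef_pos: [0.5795, 0.315, 0.1303]
ee_rot: [3.141, 0.001, 0.051]
force: [0.1, 0.2, -0.7]
width: 0.0118
gripper_force: 40.0
```

It's in the slot with no contact force. Push on past the catch.

```bash
python3 -m crank '[[[0,0,0.2,0],[0,0,0.4,0],[0,0,0.6,0],[0,0,0.8,0],[0,0,0.8,0]]]' 1 50; python3 -m crank '[[[0,0,0.2,0],[0,0,0.4,0],[0,0,0.55,0],[0,0,0.55,0]]]'; python3 -m crank '[[[0,0,0.2,0],[0,0,0.2,0]]]'
```

```text
t: 35.52
eef_pos: [0.5792, 0.315, 0.1102]
ee_rot: [3.141, 0.001, 0.051]
force: [-1.2, -2.2, -3.0]
width: 0.0118
gripper_force: 50.0
t: 36.02
eef_pos: [0.5794, 0.315, 0.0965]
ee_rot: [3.141, 0.001, 0.051]
force: [-1.1, -1.8, -1.4]
width: 0.0115
gripper_force: 50.0
t: 36.28
eef_pos: [0.5803, 0.315, 0.092]
ee_rot: [3.141, -0.001, 0.051]
force: [1.8, -3.0, -2.4]
width: 0.0116
gripper_force: 50.0
```

```bash
python3 -m crank '[[[0,0,0.15,0],[0,0,0.15,0]]]'; python3 -m crank '[[[0,0,0.15,0],[0,0,0.15,0]]]'; python3 -c "
from h import *
st();blue()"
```

```text
t: 36.52
eef_pos: [0.5806, 0.3151, 0.0917]
ee_rot: [-3.141, -0.002, 0.052]
force: [-5.1, -6.3, 17.6]
width: 0.0117
gripper_force: 50.0
t: 36.78
eef_pos: [0.5814, 0.3152, 0.0915]
ee_rot: [-3.141, -0.005, 0.053]
force: [-11.4, -8.3, 37.2]
width: 0.0117
gripper_force: 50.0
{'t': 36.775, 'eef_pos': [0.5814, 0.3152, 0.0915], 'ee_rot': [-3.1407, -0.0052, 0.053], 'force': [-11.3716, -8.3348, 37.2387], 'width': 0.0117, 'gripper_force': 50.0084}
scene 205 c [0.6009 0.31   0.1179] long [0.222 0.039 0.974] N [ 0.163 -0.987  0.003] len 0.094 lo [0.59  0.308 0.071] hi [0.611 0.312 0.162]
side 225 c [0.5691 0.3114 0.1107] long [-0.377  0.004  0.926] N [-0.054  0.998 -0.026] len 0.099 lo [0.587 0.311 0.068] hi [0.549 0.312 0.159]
```

Firm floor stop, with the board top at about z=0.163, so it's home. Now the gentle tug.

```bash
python3 -m crank '[[[0,0,-0.15,0],[0,0,-0.3,0],[0,0,-0.4,0],[0,0,-0.48,0],[0,0,-0.48,0]]]';python3 -m crank '[[[0,0,-0.06,0],[0,0,-0.06,0]]]'; python3 -m crank '[[[0,0,-0.06,0],[0,0,-0.06,0]]]'
```

```text
t: 37.5
eef_pos: [0.5798, 0.315, 0.0961]
ee_rot: [3.141, 0.001, 0.051]
force: [2.9, -2.9, -7.7]
width: 0.0119
gripper_force: 50.0
t: 37.75
eef_pos: [0.5796, 0.315, 0.0964]
ee_rot: [3.141, 0.001, 0.051]
force: [6.6, -2.6, -16.1]
width: 0.0118
gripper_force: 50.0
t: 38.0
eef_pos: [0.5795, 0.315, 0.0965]
ee_rot: [3.141, 0.002, 0.05]
force: [9.6, -1.9, -23.7]
width: 0.012
gripper_force: 50.0
```

The catch holds at about 4.5 mm play. Ease off, lower to the floor and release.

```bash
python3 -m crank '[[[0,0,0.1,0],[0,0,0.1,0],[0,0,0.2,0],[0,0,0.3,0],[0,0,0.32,0],[0,0,0.32,0]]]'; python3 -m crank '[[[0,0,0,0],[0,0,0,0],[0,0,0,0],[0,0,0,0],[0,0,-0.5,0],[0,0,-1.5,0],[0,0,-3,0],[0,0,-4.5,0],[0,0,-5,0],[0,0,-5,0],[0,0,-5,0]]]' 0.5 10; python3 - <<'E'
from h import *
st();blue()
p,X=cloud("wrist");pc=p.astype(int)
b=(pc[...,2]>pc[...,0]+10)&(pc[...,1]>pc[...,0]+10)&box(X,[.54,.27,.08],[.66,.36,.2])
a=np.radians(2.8);ux=np.array([np.cos(a),np.sin(a)]);uy=np.array([-ux[1],ux[0]])
P=X[b];x=(P[:,:2]-[.5814,.3147])@ux;y=(P[:,:2]-[.5814,.3147])@uy
for lo in np.arange(.08,.18,.01):
    k=(P[:,2]>=lo)&(P[:,2]<lo+.01)
    if k.sum()>5:print(round(lo,2),k.sum(),np.round([np.median(x[k]),x[k].max(),y[k].min(),y[k].max()],4))
print("top z",np.percentile(P[:,2],[50,98]))
E
```

```text
t: 38.75
eef_pos: [0.58, 0.3151, 0.0929]
ee_rot: [-3.141, -0.001, 0.051]
force: [0.5, -5.7, 1.8]
width: 0.0116
gripper_force: 50.0
t: 40.12
eef_pos: [0.5792, 0.3148, 0.2157]
ee_rot: [3.141, 0.002, 0.051]
force: [-0.5, -0.6, -1.3]
width: 0.044
gripper_force: 0.0
{'t': 40.125, 'eef_pos': [0.5792, 0.3148, 0.2157], 'ee_rot': [3.1407, 0.0018, 0.051], 'force': [-0.4799, -0.5681, -1.2758], 'width': 0.044, 'gripper_force': 0.0}
scene 443 c [0.5866 0.3083 0.1283] long [-0.014  0.025  1.   ] N [-0.1    0.995 -0.026] len 0.094 lo [0.587 0.307 0.074] hi [0.586 0.309 0.168]
side 362 c [0.5756 0.3111 0.1218] long [-0.032  0.002  0.999] N [-0.034  0.999 -0.003] len 0.092 lo [0.577 0.311 0.074] hi [0.574 0.311 0.166]
0.08 22 [ 0.0288  0.0289 -0.005   0.0057]
0.09 16 [ 0.0288  0.029  -0.0048  0.0055]
0.1 27 [ 0.0288  0.0289 -0.0047  0.0061]
0.11 17 [ 0.0288  0.0289 -0.0045  0.006 ]
0.12 26 [ 0.0288  0.029  -0.0051  0.0059]
0.13 30 [ 0.0287  0.0289 -0.005   0.0058]
0.14 31 [ 0.0287  0.0289 -0.0048  0.0056]
0.15 260 [ 0.0248  0.0289 -0.0052  0.0063]
0.16 1087 [ 0.0012  0.024  -0.0053  0.0062]
top z [0.16525421 0.16712176]
```

```bash
python3 -m crank '[[[0,0,0,0],[0,0,0,0]]]'; python3 -c "
from station import arm
print(arm.job_done())"
```

```text
t: 40.52
eef_pos: [0.5798, 0.3151, 0.2166]
ee_rot: [3.141, 0.0, 0.051]
force: [-0.4, -1.3, 0.4]
width: 0.0437
gripper_force: 0.0
the job is handed in; nothing more can be done
None
```

I handed the job in at about 40.5 s with the board upright on the slot floor and released; no verdict came back. The catch held a tug that reached about 24 N against the 10 N asked for, and the jar, cup and brush were never touched.

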